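Restock the picking shelf, like behind like

ROBOT

A 7-joint arm with a two-finger parallel gripper is mounted at the origin on the work surface. World frame = base frame: x ahead of the robot, y to its left, z up, the work surface at z = 0. Lengths are in m, angles in rad, forces in N, time in s.
With the tool pointing down it reaches from about 0.425 to 0.875 m from the base axis. Payload 4.7 kg.
Tool frame: the origin (TCP) lies midway between the tips of the shut fingers; the grasp point (between the pads) lies 19 mm behind it; z points along the fingers, y is the direction in which the jaws open and shut (so a half turn about z gives the same grasp; the last joint's range is limited). The gripper opens to 87 mm and grips with 3 to 60 N. Pads are 19 mm wide; open, the fingers measure 117 mm over their backs; the gripper's body (75 mm by 190 mm) begins 51 mm behind the grasp point.
Start: joints at [1.189, 0.321, -0.07, 1.45, 0.023, 1.371, -0.057], TCP at [0.251, -0.6, 0.183] pointing down, gripper open.
Joint ranges: [-2.86, 2.86], [-0.3, 2.09], [-1.38, 1.24], [0.06, 2.45], [-1.56, 4.7], [0.09, 2.05], [-2.69, 2.69]. Speed limits (rad/s): [2.57, 2.57, 3.14, 3.14, 3.14, 3.14, 3.14].

INTERFACE

Orientations are given as a unit quaternion [w, x, y, z].
In Python, from station import r gives the robot as it stands. The module is installed in compiled form; this text tells all that it offers.
- The arm moves only by the tool step_arm, never from a script. Its argument "steps" is a list of rows, each an object of numbers: "tx", "ty", "tz": the shift along the tool's x, y, z scaled (see below); "twist": the turn about the tool's z scaled (see below); "fingers": the closure, from 0 (fully open) to 1 (shut). In form: [{"tx": .., "ty": .., "tz": .., "twist": .., "fingers": ..}, ...]. A call has 1 to 5 rows; each row is the pose to reach, as a shift and turn from the pose commanded when the call began, along the tool's axes at that moment; what a row does not reach only later rows make up. The controller multiplies each number of a shift by 300 mm and each number of a turn by pi/2 rad. A row lasts 1/12 s, in which the tool goes at most 41.7 mm and 7.16 degrees, less where a joint would pass 70% of its speed; a pose out of reach is approached as far as the arm can. A call with a number of a shift or a turn outside -1 to 1 is refused whole. A call with a gripper value outside its range is refused whole. The fingers move at their own pace and stop on an object; "grip_force" is the grip in N (left out, the last holds). Time passes only in rows, so rows that repeat a pose let the fingers close. It gives the time, the measured TCP pose, the force and the opening at its end, in the units of the state.
- r.read_state(): the state, without advancing time (a new reading comes with each control period).
- r.capture(name): name is "scene" or "top" or "wrist"; returns the picture (480x640x3 uint8, blue, green, red); there is no depth.
- r.calibration(name): a dict with "K" (3x3 intrinsics, pixels), "R" (3x3) and "t" (3): a world point X has camera coordinates R X + t. Camera axes: x right, y down, z forward; pixel columns grow to the right and rows downward; lengths in m; the calibration is good to about 2 mm. A picture is of the moment at which its call begins: read the wrist's pose just before it. calibration takes no time and is no camera call; for the wrist camera it gives the pose at the moment of the call.
- r.job_done(): hands the job in, once; it reports no verdict.
The state is a dict: "time_s": time; "joint_pos": joint angles; "joint_velocities": joint speeds; "effort": joint torques, N m; "tool_pos": TCP position; "tool_rot": TCP orientation; "contact_force": force on the tool from outside, world axes, zero at the start; "wrist_torque": the same for the moment, N m; "finger_gap": opening from 0.0 (shut) to 1.0 (fully open).
Only numpy, scipy, OpenCV 4.12 (cv2) and the standard library are available. Lean on these libraries where they do the work, as an engineer would, in place of code of your own. Each camera call takes 0.05 s, during which the arm holds its last target. There are 200 camera calls.

TASK

Restock the grey picking shelf: take the row of four packs out of the wooden carrying rack and stand each one upright on the shelf deck behind its like (on the side open towards you), squarely in line with it, so that the new row has the same order as the old row in front of it; turn the oblong tin the same way as its like. Set the packs down rather than dropping them, and leave the old row where it stands.

Things in the scene. Friction and masses are not known exactly. Their poses are not given: they have to be found in the camera images.
- shelf_rack: Grey steel picking shelf, fixed; flat deck 250 mm (x) by 410 mm (y), its top 50 mm above the origin (centre of underside; z up). +x edge: picking side, wire fence 36 mm above the deck at x +120. -x edge, towards the robot: open, no lip. Lanes along x, centred at y -150, -50, 50, 150 mm. Clear dividers 30 mm high between lanes only from x +32 to +118. Old row at x about +60; the deck from x -125 to +32 is bare.
- carry_rack: Low wooden carrying rack, fixed, 180 mm (x) by 420 mm (y), with the four new packs in a row about 100 mm apart along its y, in any order. Origin: centre of underside; z up. Floor 10 mm above the origin. Rims 24 mm high, inner faces at x +-82; ends 30 mm high, inner faces at y +-200, each with a carrying bar up to 67 mm high.
- fish_new_mid (a point): New pack, loose, to be moved: flat round steel tin with a ring-pull and a plain paper band, 66 mm across and 36 mm high. Point at its centre, half-way up; z up. Stands upright in the carrying rack; plain round side, gripped at 66 mm. About 0.15 to 0.35 kg, firmly closed and stiff.
- fish_old_mid (a point): Old pack already on the picking shelf, the like of fish_new: flat round steel tin with a ring-pull and a plain paper band, 66 mm across and 36 mm high. Point at its centre, half-way up; z up. Its x points to the picking side of the shelf (within 1 degree of the shelf's x). Loose; not to be moved.
- tall_new_mid (a point): New pack, loose, to be moved: tall slim round steel can with a ring-pull and a plain paper wrap, 58 mm across and 90 mm high. Point at its centre, half-way up; z up. Stands upright in the carrying rack; plain round side, gripped at 58 mm. About 0.15 to 0.35 kg, firmly closed and stiff.
- tall_old_mid (a point): Old pack already on the picking shelf, the like of tall_new: tall slim round steel can with a ring-pull and a plain paper wrap, 58 mm across and 90 mm high. Point at its centre, half-way up; z up. Its x points to the picking side of the shelf (within 1 degree of the shelf's x). Loose; not to be moved.
- jar_new_mid (a point): New pack, loose, to be moved: glass jar of dark jam with a gold-lacquered lid, 60 mm across (lid 56 mm, the top 16 mm of it) and 80 mm high overall. Point at its centre, half-way up; z up. Stands upright in the carrying rack; plain round side, gripped at 60 mm. About 0.15 to 0.35 kg, firmly closed and stiff.
- jar_old_mid (a point): Old pack already on the picking shelf, the like of jar_new: glass jar of dark jam with a gold-lacquered lid, 60 mm across (lid 56 mm, the top 16 mm of it) and 80 mm high overall. Point at its centre, half-way up; z up. Its x points to the picking side of the shelf (within 1 degree of the shelf's x). Loose; not to be moved.
- loaf_new_mid (a point): New pack, loose, to be moved: oblong steel tin with rounded corners and a plain paper band, 84 mm along its own y, 52 mm along its own x, 46 mm high. Point at its centre, half-way up; z up. Stands upright in the carrying rack, long side roughly along the row; grip it across its 52 mm. About 0.15 to 0.35 kg, firmly closed and stiff.
- loaf_old_mid (a point): Old pack already on the picking shelf, the like of loaf_new: oblong steel tin with rounded corners and a plain paper band, 84 mm along its own y, 52 mm along its own x, 46 mm high. Point at its centre, half-way up; z up. Its x points to the picking side of the shelf (within 1 degree of the shelf's x). Loose; not to be moved.
Mind the look-alikes: they are no part of the job. Leave any red look-alike of the part that bears loaf_new_mid alone.

How it is judged:
At the end, for the whole second after the job is handed in: Each new pack stands upright and at rest on the deck, on the robot's side of its like: at most 15 mm off its line sideways and 50 to 160 mm behind it, centre to centre; the oblong tin is turned within 14 degrees of its like; the old packs stand upright within 15 mm of where they were (y of fish_new_mid in the frame of fish_old_mid between -0.015 and 0.015 m and x of fish_new_mid in the frame of fish_old_mid between -0.16 and -0.05 m and z of fish_new_mid in the frame of shelf_rack between 0.062 and 0.074 m and angle between each of fish_new_mid, fish_old_mid, tall_new_mid, tall_old_mid, jar_new_mid, jar_old_mid, loaf_new_mid, loaf_old_mid's own z axis and vertical below 0.12 rad and linear speed of each of fish_new, tall_new, jar_new, loaf_new below 0.02 m/s and distance of each of fish_old_mid, tall_old_mid, jar_old_mid, loaf_old_mid from where it was at the start of the episode below 0.015 m and y of tall_new_mid in the frame of tall_old_mid between -0.015 and 0.015 m and x of tall_new_mid in the frame of tall_old_mid between -0.16 and -0.05 m and z of tall_new_mid in the frame of shelf_rack between 0.089 and 0.101 m and y of jar_new_mid in the frame of jar_old_mid between -0.015 and 0.015 m and x of jar_new_mid in the frame of jar_old_mid between -0.16 and -0.05 m and z of jar_new_mid in the frame of shelf_rack between 0.084 and 0.096 m and y of loaf_new_mid in the frame of loaf_old_mid between -0.015 and 0.015 m and x of loaf_new_mid in the frame of loaf_old_mid between -0.16 and -0.05 m and z of loaf_new_mid in the frame of shelf_rack between 0.067 and 0.079 m and angle between the x axis of loaf_new_mid and the x axis of loaf_old_mid, either way round below 0.25 rad); the robot touches nothing.
It fails at once if a pack of the old row is pushed more than 15 mm (distance of any of fish_old_mid, tall_old_mid, jar_old_mid, loaf_old_mid from where it was at the start of the episode above 0.015 m).
It fails at once if a new pack is dropped (faster than 0.8 m/s, free of the fingers: a fall of over 30 mm) ((linear speed of fish_new above 0.8 m/s and contact force between fish_new and the fingers below 0.2 N) or (linear speed of tall_new above 0.8 m/s and contact force between tall_new and the fingers below 0.2 N) or (linear speed of jar_new above 0.8 m/s and contact force between jar_new and the fingers below 0.2 N) or (linear speed of loaf_new above 0.8 m/s and contact force between loaf_new and the fingers below 0.2 N)).
It also fails if it takes over 106 s, if anything falls off the work surface, if the arm or the gripper's body presses on something with over 40 N, if the wrist force passes 120 N, or if a joint passes its speed limit or range.

## Working session

There is one attempt and no reset: what is moved stays moved. The work goes in short steps, Python scripts to look and compute and a tool call to move; the robot and the scene stay as the last step left them, time stands still between calls to the robot, and variables do not carry over. Pictures are saved under pics/ and viewed, about 12 in all and at most 16, crops included, and the job is handed in when it is done.

Besides the shell and the picture viewer there is one more tool, called after "Request:" as a command line: name --argument value ..., lists and objects as JSON in quotes. step_arm: Moves the arm, as the interface text tells. Shifts and turns lie within -1 to 1; 1 stands for 300 mm of shift or pi/2 rad of turn. Its arguments: {"type":"object","properties":{"steps":{"type":"array"},"grip_force":{"type":"number"}},"required":["steps"]}

```bash
mkdir -p pics; ls
python3 - <<'E'
from station import r
import cv2,numpy as np
s=r.read_state();print(s)
for n in("scene","top"):
    im=r.capture(n);cv2.imwrite(f"pics/{n}0.png",im)
for n in("scene","top","wrist"):
    c=r.calibration(n);R=np.array(c["R"]);print(n,c["K"],-R.T@np.array(c["t"]),R)
E
```

```text
pics
{'time_s': 0.0, 'joint_pos': array([ 1.18904547,  0.321839  , -0.07008349,  1.4516507 ,  0.02260189,
        1.3708144 , -0.05693673]), 'joint_velocities': array([0.00275731, 0.00028164, 0.00060767, 0.0009936 , 0.00216879,
       0.00146873, 0.00054122]), 'effort': array([ 3.55221414e-05, -4.91278875e+01, -4.03852919e-01, -3.12528098e+01,
       -6.38312730e-02,  4.37935092e-02,  1.87374853e-04]), 'tool_pos': array([ 0.25034331, -0.59917917,  0.1823634 ]), 'tool_rot': array([-9.32283396e-04,  9.80476905e-01,  1.96631922e-01, -2.38120669e-04]), 'contact_force': array([-0.17466142, -0.46117974,  0.14251112]), 'wrist_torque': array([ 0.02244561, -0.03392676, -0.00104611]), 'finger_gap': 1.0017636619372183}
scene [[546.92960166   0.         313.70870106]
 [  0.         546.92960166 240.37066105]
 [  0.           0.           1.        ]] [ 1.26293688 -0.18210567  0.83355473] [[ 0.22333552  0.97468253  0.0107334 ]
 [ 0.66387486 -0.14403687 -0.73384164]
 [-0.71371662  0.17101854 -0.67923578]]
top [[453.55211682   0.         320.0491995 ]
 [  0.         453.55211682 238.63765582]
 [  0.           0.           1.        ]] [0.4018689  0.0059943  1.01143753] [[ 0.02532104 -0.99959968 -0.012622  ]
 [-0.99717143 -0.02436171 -0.07110302]
 [ 0.07076706  0.0143867  -0.99738911]]
wrist [[380.66515365   0.         321.06434365]
 [  0.         380.66515365 237.55744304]
 [  0.           0.           1.        ]] [ 0.32176306 -0.5688421   0.38281322] [[ 0.38622909 -0.92239805 -0.00298746]
 [-0.88578037 -0.3717961   0.27777833]
 [-0.25733292 -0.10463984 -0.96064055]]
```

View pics/top0.png

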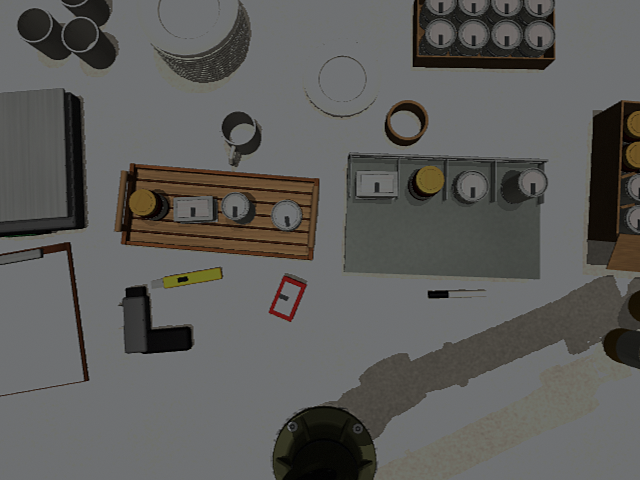

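View pics/scene0.png

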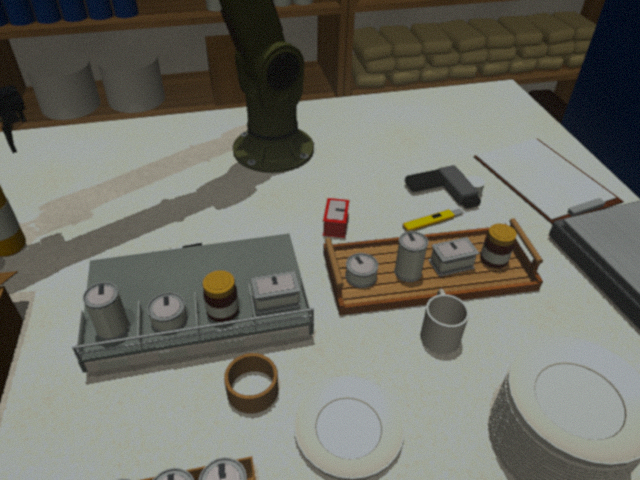

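Top view: the new row in the wooden rack, from the left, is jar (147,203), loaf (193,208), tall (236,206), fish (287,214). The old row is loaf (376,184), jar (429,181), fish (471,185), tall (532,183). Possible mix-ups for the loaf are the red look-alike (287,298) and the old loaf (376,184). For the jars and cans they are the packs in the crates at (485,35) and (630,150). I choose the ones in the wooden rack, and measure the lids next.

```bash
cat > h.py <<'E'
from station import r
import cv2,numpy as np
def ray(cal,u,v,z):
    K,R,t=(np.array(cal[k]) for k in("K","R","t"))
    c=-R.T@t; d=R.T@np.linalg.solve(K,[u,v,1.]); return c+d*(z-c[2])/d[2]
def proj(cal,X):
    K,R,t=(np.array(cal[k]) for k in("K","R","t"))
    p=K@(R@np.array(X)+t); return p[:2]/p[2]
E
python3 - <<'E'
from h import *
im=cv2.imread("pics/top0.png");cal=r.calibration("top")
hsv=cv2.cvtColor(im,cv2.COLOR_BGR2HSV)
gold=cv2.inRange(hsv,(15,120,90),(35,255,255))
pale=cv2.inRange(hsv,(0,0,118),(179,60,255))
big=cv2.resize(im[140:290,110:560],None,fx=1.75,fy=1.75,interpolation=cv2.INTER_CUBIC)
big=cv2.convertScaleAbs(big,alpha=1.6)
it=[("jarN",147,203,.09),("loafN",193,208,.056),("tallN",236,206,.1),("fishN",287,214,.046),("loafO",376,184,.096),("jarO",429,181,.13),("fishO",471,185,.086),("tallO",532,183,.14)]
for n,u,v,z in it:
    m=gold if "jar" in n else pale
    w=np.zeros_like(m);w[v-24:v+25,u-28:u+29]=m[v-24:v+25,u-28:u+29]
    w=cv2.morphologyEx(w,cv2.MORPH_CLOSE,np.ones((9,9)))
    w=cv2.morphologyEx(w,cv2.MORPH_OPEN,np.ones((3,3)))
    cs,_=cv2.findContours(w,cv2.RETR_EXTERNAL,cv2.CHAIN_APPROX_NONE)
    c=max(cs,key=cv2.contourArea);g=np.array([ray(cal,a,b,z)[:2] for a,b in c[:,0]],np.float32)*1000
    (cx,cy),sz,a=cv2.minAreaRect(g);print(n,np.round([cx,cy],1),np.round(sz,1),round(a,1))
    cv2.polylines(big,[((c-[110,140])*1.75).astype(int)],1,(0,255,0) if "N" in n else (255,0,255))
cv2.imwrite("pics/c1.png",big)
# shelf & rack corners on planes
for u,v in((349,154),(344,271),(539,278),(547,159)):print("shelf",ray(cal,u,v,.05)*1000)
E
```

```text
jarN [531.4 377.4] [100.7 116. ] 2.8Traceback (most recent call last):
  File "<stdin>", line 15, in <module>
ValueError: max() iterable argument is empty
```

Run:
```python
import cv2
im=cv2.imread("pics/top0.png");hsv=cv2.cvtColor(im,cv2.COLOR_BGR2HSV)
for u,v in((141,200),(429,176),(130,175),(160,220),(200,203),(183,215),(232,203),(280,212),(365,180),(463,183),(525,180),(440,240),(380,205),(185,219)):print(u,v,hsv[v,u])
for v in(208,):print(hsv[v,166:222,2])
```

```text
141 200 [ 20 167 107]
429 176 [ 22 159 109]
130 175 [ 12 170  15]
160 220 [  8 224  25]
200 203 [ 13  16 109]
183 215 [ 10  14 112]
232 203 [ 30   5 111]
280 212 [100   7 114]
365 180 [ 75   5 112]
463 183 [ 20   7 112]
525 180 [  5  14 109]
440 240 [45 19 80]
380 205 [54 16 80]
185 219 [30  5 99]
[ 31  20   0   4  24  37  31  69 103  97  94 102 113 111 110 111 110 110
 111 111 110 110 110 115  86  30  32  34  27  76 116 111 110 110 110 110
 110 110 110 111 112 100  90  96  97 103  75  13  29  25  36  45  75  99
  99  83]
```

```bash
cat > m.py <<'E'
from h import *
it=[("jarN",147,203,.09),("loafN",193,208,.056),("tallN",236,206,.1),("fishN",287,214,.046),("loafO",376,184,.096),("jarO",429,181,.13),("fishO",471,185,.086),("tallO",532,183,.14)]
def measure(im,cal):
  hsv=cv2.cvtColor(im,cv2.COLOR_BGR2HSV)
  gold=cv2.inRange(hsv,(15,120,60),(35,255,255)); pale=cv2.inRange(hsv,(0,0,88),(179,70,255))
  big=cv2.convertScaleAbs(cv2.resize(im[140:290,110:560],None,fx=1.75,fy=1.75,interpolation=cv2.INTER_CUBIC),alpha=1.7)
  for n,u,v,z in it:
    m=gold if "jar" in n else pale
    w=np.zeros_like(m);w[v-22:v+23,u-26:u+27]=m[v-22:v+23,u-26:u+27]
    w=cv2.morphologyEx(w,cv2.MORPH_OPEN,np.ones((3,3)))
    cs,_=cv2.findContours(w,cv2.RETR_EXTERNAL,cv2.CHAIN_APPROX_NONE)
    c=cv2.convexHull(max(cs,key=cv2.contourArea));g=np.array([ray(cal,a,b,z)[:2] for a,b in c[:,0]],np.float32)*1000
    (cx,cy),sz,a=cv2.minAreaRect(g);print(n,np.round([cx,cy],1),np.round(sz,1),round(a,1),"circ",np.round(cv2.minEnclosingCircle(g)[0],1))
    cv2.polylines(big,[((c-[110,140]+.5)*1.75).astype(int)],1,(0,255,0) if "N" in n else (255,0,255))
  return big
E
python3 - <<'E'
from m import *
cal=r.calibration("top")
cv2.imwrite("pics/c1.png",measure(cv2.imread("pics/top0.png"),cal))
for u,v in((349,154),(344,271),(539,278),(547,159)):print("shelf",ray(cal,u,v,.05)*1000)
E
```

```text
jarN [541.1 370. ] [89.8 71. ] 88.4 circ [540.7 368.2]
loafN [528.3 294. ] [51.  81.4] 2.8 circ [528.5 293. ]
tallN [532.3 193.5] [43.9 48.6] 12.7 circ [528.3 192.8]
fishN [518.4  94.2] [58.3 55.8] 1.6 circ [519.  94.]
loafO [583.3 -93.8] [49.5 81.3] 1.3 circ [583.2 -93.8]
jarO [ 586.9 -193.8] [51.6 54.8] 1.3 circ [ 587.1 -193.5]
fishO [ 584.6 -290.9] [51.9 51.6] 1.3 circ [ 583.8 -289. ]
tallO [ 582.4 -423.6] [28.7 87. ] 89.3 circ [ 582.4 -423.6]
shelf [654.17110811 -37.80841137  50.        ]
shelf [402.7822335  -32.47512691  50.        ]
shelf [ 398.48784214 -441.82865048   50.        ]
shelf [ 652.62830234 -461.05835484   50.        ]
```

View pics/c1.png

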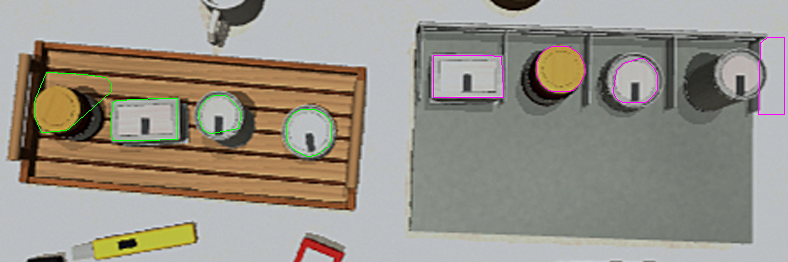

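The contours for jarN, tallN and tallO are poor because they merged with wood, shadow or fence. I read those lid circles from the crop instead: jarN (56,108), tallN (219,115), fishN (309,131), tallO (742,74), fishO (635,82). I cross-check them against the scene view by triangulation.

Run:
```python
from h import *
ct,cs=r.calibration("top"),r.calibration("scene")
P=lambda c:np.array(c["K"])@np.c_[c["R"],c["t"]]
# name, crop px, z top, scene lid-centre px
for n,a,b,z,us,vs in[("jarN",56,108,.09,501,232),("loafN",145,120,.056,454,248),("tallN",219,115,.1,412,241),("fishN",309,131,.046,362,264),("loafO",467,78,.096,275,283),("jarO",560,70,.13,220,280),("fishO",635,82,.086,167,306),("tallO",742,74,.14,101,296)]:
    u,v=a/1.75+110,b/1.75+140
    X=cv2.triangulatePoints(P(ct),P(cs),np.array([[u],[v]]),np.array([[us],[vs]],float))[:,0];X=X[:3]/X[3]
    print(n,np.round(ray(ct,u,v,z)*1000),"scene",np.round(ray(cs,us,vs,z)*1000),"tri",np.round(X*1000))
```

```text
jarN [534. 388.  90.] scene [538. 385.  90.] tri [535. 389.  86.]
loafN [527. 292.  56.] scene [530. 292.  56.] tri [528. 294.  53.]
tallN [529. 193. 100.] scene [535. 192. 100.] tri [530. 195.  95.]
fishN [520.  93.  46.] scene [525.  96.  46.] tri [521.  96.  42.]
loafO [580. -94.  96.] scene [585. -91.  96.] tri [581. -92.  92.]
jarO [ 585. -194.  130.] scene [ 588. -188.  130.] tri [ 586. -191.  128.]
fishO [ 582. -292.   86.] scene [ 589. -287.   86.] tri [ 583. -290.   81.]
tallO [ 583. -392.  140.] scene [ 592. -386.  140.] tri [ 585. -391.  134.]
```

The two views agree to within about 7 mm and the heights fit. I move towards the rack, swinging the jaws to lie along world x.

Request:
step_arm --steps '[{"tx": 0.56, "ty": -0.4, "tz": -0.1, "twist": -0.37, "fingers": 0}, {"tx": 0.56, "ty": -0.4, "tz": -0.1, "twist": -0.37, "fingers": 0}, {"tx": 0.56, "ty": -0.4, "tz": -0.1, "twist": -0.37, "fingers": 0}, {"tx": 0.56, "ty": -0.4, "tz": -0.1, "twist": -0.37, "fingers": 0}, {"tx": 0.56, "ty": -0.4, "tz": -0.1, "twist": -0.37, "fingers": 0}]' --grip_force 25

```text
time_s: 0.52
tool_pos: [0.3596, -0.4225, 0.2132]
tool_rot: [-0.0, 0.882, 0.472, -0.0]
contact_force: [0.6, -1.1, 0.1]
finger_gap: 0.998
```

Request:
step_arm --steps '[{"tx": 0.67, "ty": -0.14, "tz": 0, "twist": -0.374, "fingers": 0}, {"tx": 0.67, "ty": -0.14, "tz": 0, "twist": -0.374, "fingers": 0}, {"tx": 0.67, "ty": -0.14, "tz": 0, "twist": -0.374, "fingers": 0}, {"tx": 0.67, "ty": -0.14, "tz": 0, "twist": -0.374, "fingers": 0}, {"tx": 0.67, "ty": -0.14, "tz": 0, "twist": -0.374, "fingers": 0}]'

```text
time_s: 0.93
tool_pos: [0.4372, -0.2318, 0.2132]
tool_rot: [-0.0, 0.707, 0.707, -0.0]
contact_force: [1.6, -0.1, -0.2]
finger_gap: 1.004
```

Request:
step_arm --steps '[{"tx": 0.64, "ty": 0.2, "tz": 0, "twist": 0, "fingers": 0}, {"tx": 0.64, "ty": 0.2, "tz": 0, "twist": 0, "fingers": 0}, {"tx": 0.64, "ty": 0.2, "tz": 0, "twist": 0, "fingers": 0}, {"tx": 0.64, "ty": 0.2, "tz": 0, "twist": 0, "fingers": 0}, {"tx": 0.64, "ty": 0.2, "tz": 0, "twist": 0, "fingers": 0}]'

```text
time_s: 1.35
tool_pos: [0.4982, -0.0393, 0.2134]
tool_rot: [0.0, 0.709, 0.706, 0.0]
contact_force: [1.1, -0.2, -0.4]
finger_gap: 1.002
```

Request:
step_arm --steps '[{"tx": 0.64, "ty": 0.1, "tz": 0, "twist": 0, "fingers": 0}, {"tx": 0.64, "ty": 0.1, "tz": 0, "twist": 0, "fingers": 0}, {"tx": 0.64, "ty": 0.1, "tz": 0, "twist": 0, "fingers": 0}, {"tx": 0.64, "ty": 0.1, "tz": 0, "twist": 0, "fingers": 0}, {"tx": 0.64, "ty": 0.1, "tz": 0, "twist": 0, "fingers": 0}]'

```text
time_s: 1.77
tool_pos: [0.5286, 0.1538, 0.2134]
tool_rot: [-0.001, 0.708, 0.706, 0.001]
contact_force: [-0.1, -0.1, -0.1]
finger_gap: 1.0
```

Run:
```python
from h import *
print(r.read_state()["tool_pos"])
c=r.calibration("wrist");im=r.capture("wrist")
for n,X in dict(jar=(.535,.387,.09),loaf=(.528,.293,.056),tall=(.53,.193,.1),fish=(.521,.094,.046)).items():
    p=proj(c,X);print(n,p);cv2.drawMarker(im,tuple(int(q) for q in p),(0,255,0),0,15)
cv2.imwrite("pics/w1.png",cv2.convertScaleAbs(im,alpha=1.5))
```

```text
[0.52855788 0.15382766 0.2134124 ]
jar [ 328.39770069 -101.25026656]
loaf [319.15231254  53.70040277]
tall [321.66932701 176.91506763]
fish [312.99309895 267.35333834]
```

View pics/w1.png

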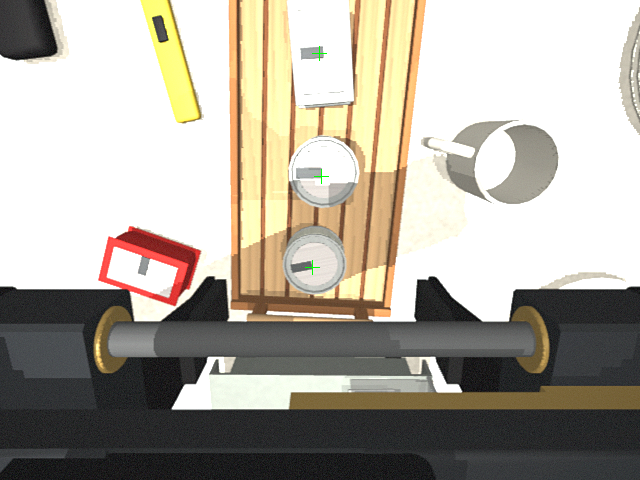

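The wrist crop shows the tall can's lid at (324,172) and the fish tin's at (314,261), 3–5 px from prediction. The loaf (319,53) is turned about +3° and the red look-alike stands apart at (150,265). I pick the tall can first.

Request:
step_arm --steps '[{"tx": 0.138, "ty": 0.008, "tz": 0, "twist": 0, "fingers": 0}, {"tx": 0.138, "ty": 0.008, "tz": 0.1, "twist": 0, "fingers": 0}, {"tx": 0.138, "ty": 0.008, "tz": 0.22, "twist": 0, "fingers": 0}, {"tx": 0.138, "ty": 0.008, "tz": 0.34, "twist": 0, "fingers": 0}, {"tx": 0.138, "ty": 0.008, "tz": 0.46, "twist": 0, "fingers": 0}]'

```text
time_s: 2.23
tool_pos: [0.5317, 0.19, 0.0737]
tool_rot: [0.0, 0.709, 0.705, -0.0]
contact_force: [0.8, -0.2, -0.6]
finger_gap: 0.999
```

Request:
step_arm --steps '[{"tx": 0, "ty": 0, "tz": 0.1, "twist": 0, "fingers": 0}, {"tx": 0, "ty": 0, "tz": 0.107, "twist": 0, "fingers": 0}, {"tx": 0, "ty": 0, "tz": 0.107, "twist": 0, "fingers": 0.5}, {"tx": 0, "ty": 0, "tz": 0.107, "twist": 0, "fingers": 0.5}, {"tx": 0, "ty": 0, "tz": 0.107, "twist": 0, "fingers": 0.5}]' --grip_force 25

```text
time_s: 2.65
tool_pos: [0.5337, 0.1911, 0.0457]
tool_rot: [0.001, 0.709, 0.705, 0.002]
contact_force: [0.4, -0.6, 0.5]
finger_gap: 0.854
```

Request:
step_arm --steps '[{"tx": 0, "ty": 0, "tz": 0, "twist": 0, "fingers": 0.6}, {"tx": 0, "ty": 0, "tz": 0, "twist": 0, "fingers": 0.6}, {"tx": 0, "ty": 0, "tz": 0, "twist": 0, "fingers": 0.6}, {"tx": 0, "ty": 0, "tz": 0, "twist": 0, "fingers": 0.6}, {"tx": 0, "ty": 0, "tz": 0, "twist": 0, "fingers": 0.6}]'

```text
time_s: 3.07
tool_pos: [0.5324, 0.1908, 0.0446]
tool_rot: [0.0, 0.709, 0.705, 0.0]
contact_force: [-3.0, -0.6, 7.2]
finger_gap: 0.658
```

Request:
step_arm --steps '[{"tx": 0, "ty": 0, "tz": -0.06, "twist": 0, "fingers": 0.6}, {"tx": 0, "ty": 0, "tz": -0.18, "twist": 0, "fingers": 0.6}, {"tx": 0, "ty": 0, "tz": -0.3, "twist": 0, "fingers": 0.6}, {"tx": 0, "ty": 0, "tz": -0.4, "twist": 0, "fingers": 0.6}, {"tx": -0.05, "ty": 0, "tz": -0.4, "twist": 0, "fingers": 0.6}]'

```text
time_s: 3.48
tool_pos: [0.5347, 0.1809, 0.17]
tool_rot: [0.002, 0.708, 0.707, 0.006]
contact_force: [0.0, 1.3, -2.0]
finger_gap: 0.661
```

Request:
step_arm --steps '[{"tx": -0.6, "ty": -0.05, "tz": 0, "twist": 0, "fingers": 0.6}, {"tx": -0.6, "ty": -0.05, "tz": 0, "twist": 0, "fingers": 0.6}, {"tx": -0.6, "ty": -0.05, "tz": 0, "twist": 0, "fingers": 0.6}, {"tx": -0.6, "ty": -0.05, "tz": 0, "twist": 0, "fingers": 0.6}, {"tx": -0.6, "ty": -0.05, "tz": 0, "twist": 0, "fingers": 0.6}]'

```text
time_s: 3.9
tool_pos: [0.5144, -0.0134, 0.1626]
tool_rot: [0.001, 0.712, 0.702, -0.002]
contact_force: [0.3, -1.5, -2.9]
finger_gap: 0.658
```

Request:
step_arm --steps '[{"tx": -0.6, "ty": -0.05, "tz": 0, "twist": 0, "fingers": 0.6}, {"tx": -0.6, "ty": -0.05, "tz": 0, "twist": 0, "fingers": 0.6}, {"tx": -0.6, "ty": -0.05, "tz": 0, "twist": 0, "fingers": 0.6}, {"tx": -0.6, "ty": -0.05, "tz": 0, "twist": 0, "fingers": 0.6}, {"tx": -0.6, "ty": -0.05, "tz": 0, "twist": 0, "fingers": 0.6}]'

```text
time_s: 4.32
tool_pos: [0.497, -0.1931, 0.1626]
tool_rot: [0.001, 0.713, 0.702, -0.002]
contact_force: [-0.6, -1.2, -3.0]
finger_gap: 0.662
```

Request:
step_arm --steps '[{"tx": -0.6, "ty": -0.05, "tz": 0, "twist": 0, "fingers": 0.6}, {"tx": -0.6, "ty": -0.05, "tz": 0, "twist": 0, "fingers": 0.6}, {"tx": -0.6, "ty": -0.05, "tz": 0, "twist": 0, "fingers": 0.6}, {"tx": -0.6, "ty": -0.05, "tz": 0, "twist": 0, "fingers": 0.6}, {"tx": -0.6, "ty": -0.05, "tz": 0, "twist": 0, "fingers": 0.6}]'

```text
time_s: 4.73
tool_pos: [0.4797, -0.3729, 0.1621]
tool_rot: [0.001, 0.712, 0.702, -0.002]
contact_force: [-0.9, -1.5, -2.4]
finger_gap: 0.661
```

Request:
step_arm --steps '[{"tx": -0.064, "ty": 0.017, "tz": 0, "twist": 0, "fingers": 0.6}, {"tx": -0.064, "ty": 0.017, "tz": 0.08, "twist": 0, "fingers": 0.6}, {"tx": -0.064, "ty": 0.017, "tz": 0.16, "twist": 0, "fingers": 0.6}, {"tx": -0.064, "ty": 0.017, "tz": 0.23, "twist": 0, "fingers": 0.6}, {"tx": -0.064, "ty": 0.017, "tz": 0.23, "twist": 0, "fingers": 0.6}]'

```text
time_s: 5.15
tool_pos: [0.4849, -0.3812, 0.0886]
tool_rot: [-0.005, 0.709, 0.705, -0.0]
contact_force: [-0.2, 0.7, -2.7]
finger_gap: 0.658
```

Run:
```python
from h import *
for i in range(3): r.capture("top")
print(r.read_state()["tool_pos"],r.read_state()["contact_force"])
im=r.capture("top");cv2.imwrite("pics/t2.png",cv2.convertScaleAbs(cv2.resize(im[130:300,320:570],None,fx=3,fy=3),alpha=1.7))
```

```text
[ 0.48887632 -0.38366925  0.0951088 ] [-0.70212827  0.56150457 -1.9412399 ]
```

View pics/t2.png

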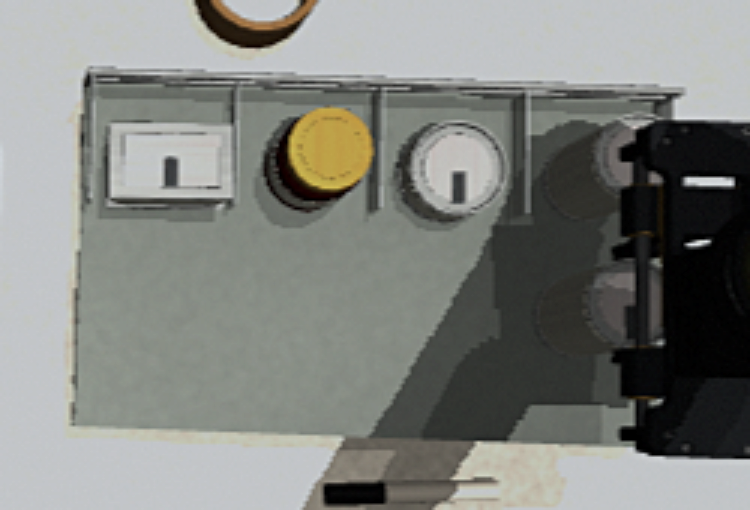

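The crop shows the held tall can's lid edge at about x 581, against about 593 for the old one, so it is about 7 mm too far left. The measured TCP says the same. I correct that and lower.

Request:
step_arm --steps '[{"tx": -0.025, "ty": 0, "tz": 0, "twist": 0, "fingers": 0.6}, {"tx": -0.025, "ty": 0, "tz": 0.01, "twist": 0, "fingers": 0.6}, {"tx": -0.025, "ty": 0, "tz": 0.02, "twist": 0, "fingers": 0.6}, {"tx": -0.025, "ty": 0, "tz": 0.028, "twist": 0, "fingers": 0.6}, {"tx": -0.025, "ty": 0, "tz": 0.028, "twist": 0, "fingers": 0.6}]'

```text
time_s: 5.77
tool_pos: [0.4879, -0.3907, 0.0852]
tool_rot: [-0.001, 0.709, 0.705, -0.0]
contact_force: [-0.7, 0.1, -2.8]
finger_gap: 0.661
```

Request:
step_arm --steps '[{"tx": 0, "ty": 0, "tz": 0, "twist": 0, "fingers": 0.6}, {"tx": 0, "ty": 0, "tz": 0, "twist": 0, "fingers": 0.6}, {"tx": 0, "ty": 0, "tz": 0, "twist": 0, "fingers": 0.6}]'

```text
time_s: 6.02
tool_pos: [0.4885, -0.391, 0.086]
tool_rot: [0.0, 0.709, 0.705, 0.0]
contact_force: [-0.2, -0.7, -2.5]
finger_gap: 0.663
```

Request:
step_arm --steps '[{"tx": 0, "ty": 0, "tz": 0.004, "twist": 0, "fingers": 0.6}, {"tx": 0, "ty": 0, "tz": 0.008, "twist": 0, "fingers": 0.6}, {"tx": 0, "ty": 0, "tz": 0.008, "twist": 0, "fingers": 0.6}]'

```text
time_s: 6.27
tool_pos: [0.4886, -0.3914, 0.0847]
tool_rot: [0.001, 0.709, 0.705, -0.0]
contact_force: [-1.6, 1.2, 4.0]
finger_gap: 0.659
```

Request:
step_arm --steps '[{"tx": 0, "ty": 0, "tz": 0, "twist": 0, "fingers": 0.1}, {"tx": 0, "ty": 0, "tz": 0, "twist": 0, "fingers": 0.1}, {"tx": 0, "ty": 0, "tz": 0, "twist": 0, "fingers": 0.1}, {"tx": 0, "ty": 0, "tz": 0, "twist": 0, "fingers": 0.1}, {"tx": 0, "ty": 0, "tz": 0, "twist": 0, "fingers": 0.1}]'

```text
time_s: 6.68
tool_pos: [0.4885, -0.391, 0.0834]
tool_rot: [0.0, 0.709, 0.705, 0.0]
contact_force: [0.6, 0.5, 0.2]
finger_gap: 0.879
```

Request:
step_arm --steps '[{"tx": 0, "ty": 0, "tz": -0.05, "twist": 0, "fingers": 0.1}, {"tx": 0, "ty": 0, "tz": -0.15, "twist": 0, "fingers": 0.1}, {"tx": 0, "ty": 0, "tz": -0.25, "twist": 0, "fingers": 0.1}, {"tx": 0, "ty": 0, "tz": -0.35, "twist": 0, "fingers": 0.1}, {"tx": 0, "ty": 0, "tz": -0.35, "twist": 0, "fingers": 0}]'

```text
time_s: 7.1
tool_pos: [0.4917, -0.393, 0.1957]
tool_rot: [0.006, 0.709, 0.705, 0.001]
contact_force: [0.7, 0.1, 0.4]
finger_gap: 0.927
```

Request:
step_arm --steps '[{"tx": 0.65, "ty": 0.05, "tz": 0, "twist": 0, "fingers": 0}, {"tx": 0.65, "ty": 0.05, "tz": 0, "twist": 0, "fingers": 0}, {"tx": 0.65, "ty": 0.05, "tz": 0, "twist": 0, "fingers": 0}, {"tx": 0.65, "ty": 0.05, "tz": 0, "twist": 0, "fingers": 0}, {"tx": 0.65, "ty": 0.05, "tz": 0, "twist": 0, "fingers": 0}]'

```text
time_s: 7.52
tool_pos: [0.5051, -0.1914, 0.1886]
tool_rot: [-0.0, 0.708, 0.706, 0.001]
contact_force: [0.3, 0.0, -0.9]
finger_gap: 0.994
```

Request:
step_arm --steps '[{"tx": 0.65, "ty": 0.05, "tz": 0, "twist": 0, "fingers": 0}, {"tx": 0.65, "ty": 0.05, "tz": 0, "twist": 0, "fingers": 0}, {"tx": 0.65, "ty": 0.05, "tz": 0, "twist": 0, "fingers": 0}, {"tx": 0.65, "ty": 0.05, "tz": 0, "twist": 0, "fingers": 0}, {"tx": 0.65, "ty": 0.05, "tz": 0, "twist": 0, "fingers": 0}]'

```text
time_s: 7.93
tool_pos: [0.5207, 0.0036, 0.1888]
tool_rot: [0.0, 0.708, 0.706, 0.001]
contact_force: [0.3, 0.8, -0.4]
finger_gap: 1.002
```

Request:
step_arm --steps '[{"tx": 0.12, "ty": 0.004, "tz": 0, "twist": 0, "fingers": 0}, {"tx": 0.24, "ty": 0.004, "tz": 0, "twist": 0, "fingers": 0}, {"tx": 0.315, "ty": 0.004, "tz": 0, "twist": 0, "fingers": 0}, {"tx": 0.315, "ty": 0.004, "tz": 0.1, "twist": 0, "fingers": 0}, {"tx": 0.315, "ty": 0.004, "tz": 0.2, "twist": 0, "fingers": 0}]'

```text
time_s: 8.35
tool_pos: [0.5242, 0.0963, 0.1296]
tool_rot: [0.002, 0.708, 0.706, 0.002]
contact_force: [0.6, -0.7, -0.3]
finger_gap: 0.997
```

Request:
step_arm --steps '[{"tx": 0, "ty": 0, "tz": 0.1, "twist": 0, "fingers": 0}, {"tx": 0, "ty": 0, "tz": 0.1, "twist": 0, "fingers": 0}, {"tx": 0, "ty": 0, "tz": 0.1, "twist": 0, "fingers": 0}, {"tx": 0, "ty": 0, "tz": 0.1, "twist": 0, "fingers": 0}]'

```text
time_s: 8.68
tool_pos: [0.5237, 0.0936, 0.1]
tool_rot: [0.001, 0.709, 0.705, 0.001]
contact_force: [0.5, 0.5, 0.7]
finger_gap: 1.003
```

Request:
step_arm --steps '[{"tx": 0.015, "ty": -0.004, "tz": 0.1, "twist": 0, "fingers": 0}, {"tx": 0.015, "ty": -0.004, "tz": 0.2, "twist": 0, "fingers": 0}, {"tx": 0.015, "ty": -0.004, "tz": 0.26, "twist": 0, "fingers": 0}, {"tx": 0.015, "ty": -0.004, "tz": 0.27, "twist": 0, "fingers": 0}, {"tx": 0.015, "ty": -0.004, "tz": 0.27, "twist": 0, "fingers": 0}]'

```text
time_s: 9.1
tool_pos: [0.5222, 0.0978, 0.0184]
tool_rot: [0.0, 0.709, 0.705, 0.0]
contact_force: [-0.6, -0.2, 1.0]
finger_gap: 1.003
```

Request:
step_arm --steps '[{"tx": 0, "ty": 0, "tz": 0, "twist": 0, "fingers": 0}, {"tx": 0, "ty": 0, "tz": 0, "twist": 0, "fingers": 0.5}, {"tx": 0, "ty": 0, "tz": 0, "twist": 0, "fingers": 0.5}, {"tx": 0, "ty": 0, "tz": 0, "twist": 0, "fingers": 0.5}, {"tx": 0, "ty": 0, "tz": 0, "twist": 0, "fingers": 0.5}]'

```text
time_s: 9.52
tool_pos: [0.522, 0.0977, 0.0182]
tool_rot: [0.001, 0.709, 0.705, 0.0]
contact_force: [-0.4, 0.2, 0.0]
finger_gap: 0.781
```

Request:
step_arm --steps '[{"tx": 0, "ty": 0, "tz": 0, "twist": 0, "fingers": 0.5}, {"tx": 0, "ty": 0, "tz": 0, "twist": 0, "fingers": 0.5}, {"tx": 0, "ty": 0, "tz": 0, "twist": 0, "fingers": 0.5}]'

```text
time_s: 9.77
tool_pos: [0.5214, 0.0977, 0.0175]
tool_rot: [0.0, 0.709, 0.705, -0.0]
contact_force: [-0.6, 0.2, -0.5]
finger_gap: 0.558
```

The gap of 0.558 (49 mm) is well under the 66 mm tin, so something went wrong. I look.

Run:
```python
from h import *
print(r.read_state()["tool_pos"],r.read_state()["finger_gap"])
a=cv2.convertScaleAbs(r.capture("top")[150:290,100:340],alpha=1.7)
b=r.capture("scene")[180:330,300:560]
w=cv2.convertScaleAbs(r.capture("wrist"),alpha=1.5)
print(r.read_state()["finger_gap"])
cv2.imwrite("pics/f1.png",np.vstack([np.hstack([cv2.resize(a,(400,260)),cv2.resize(b,(400,260))]),cv2.resize(w[:,100:540],(800,340))[:, :]]))
```

```text
[0.52142019 0.09772198 0.01750291] 0.5580677565120761
0.5165447102795769
```

View pics/f1.png

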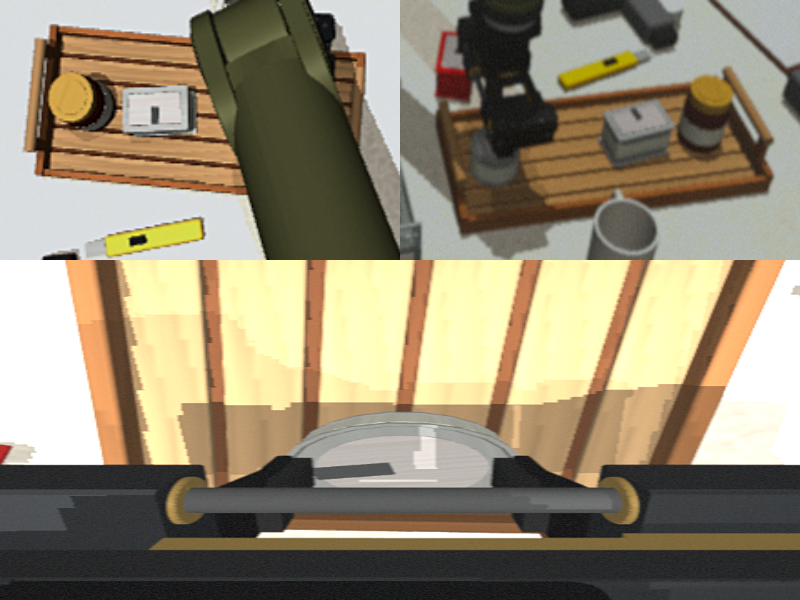

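Run:
```python
from h import *
c=r.calibration("wrist")
s=r.read_state()["tool_pos"];print(s,proj(c,s),proj(c,s+[0.022,0,.019]),proj(c,s+[-.022,0,.019]))
u,v=(400-0)/1.818+100,(412-260)/.708
print("lid far edge",ray(c,u,v,.046), ray(c,257,(480-260)/.708,.046),ray(c,386,(480-260)/.708,.046))
w=cv2.convertScaleAbs(r.capture("wrist"),alpha=1.5)
cv2.imwrite("pics/f2.png",cv2.resize(w[180:420,200:440],(720,600)))
```

```text
[0.52136366 0.09771004 0.01741937] [319.32233824 271.52820343] [361.92825488 284.70946874] [276.34553656 285.11919287]
lid far edge [0.52210601 0.13677909 0.046     ] [0.49047005 0.08811286 0.046     ] [0.55458232 0.08778648 0.046     ]
```

View pics/f2.png

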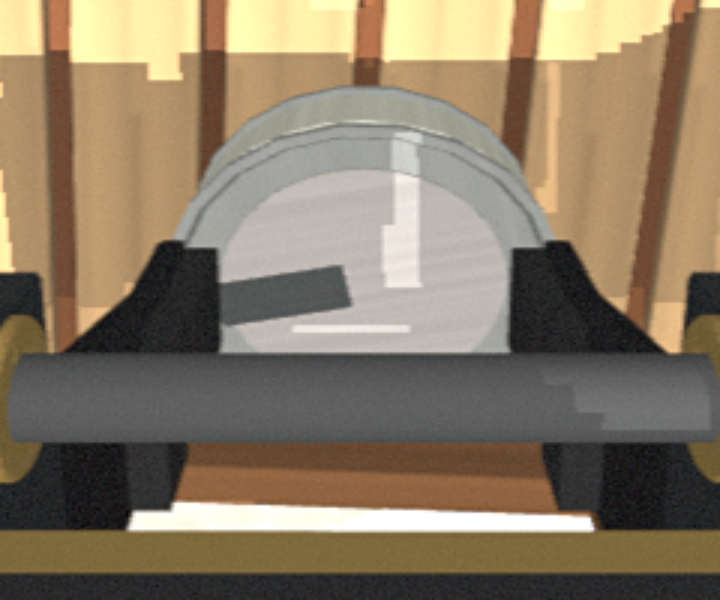

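Run:
```python
from h import *
c=r.calibration("scene");s=r.read_state();p=s["tool_pos"];print(p,s["finger_gap"],s["contact_force"],proj(c,p))
im=r.capture("scene")
cv2.imwrite("pics/f3.png",cv2.resize(im[215:305,310:430],(800,600),interpolation=cv2.INTER_CUBIC))
```

```text
[0.52134786 0.0977522  0.01741809] 0.5084773204065077 [ 0.50984975 -0.09175208  0.87899376] [361.26714842 272.40977178]
```

View pics/f3.png

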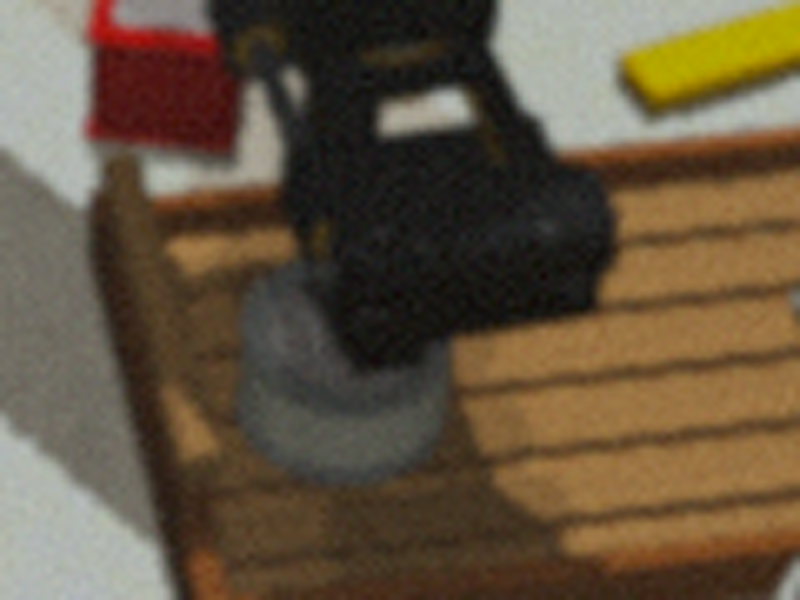

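The scene crop shows the fingertips over the lid at about (380,350), while the reported TCP projects to (342,383) at z 0.017. So the tips sit about 30 mm or more above the reported TCP height. That gives no harm so far: the tall can was set down by touch. I open and go lower, watching the force.

Request:
step_arm --steps '[{"tx": 0, "ty": 0, "tz": -0.02, "twist": 0, "fingers": 0}, {"tx": 0, "ty": 0, "tz": -0.02, "twist": 0, "fingers": 0}, {"tx": 0, "ty": 0, "tz": -0.02, "twist": 0, "fingers": 0}, {"tx": 0, "ty": 0, "tz": -0.02, "twist": 0, "fingers": 0}, {"tx": 0, "ty": 0, "tz": -0.02, "twist": 0, "fingers": 0}]'

```text
time_s: 10.43
tool_pos: [0.5214, 0.0977, 0.0235]
tool_rot: [0.0, 0.709, 0.705, -0.0]
contact_force: [1.0, -0.6, 0.7]
finger_gap: 0.8
```

Request:
step_arm --steps '[{"tx": 0, "ty": 0, "tz": 0, "twist": 0, "fingers": 0}, {"tx": 0, "ty": 0, "tz": 0, "twist": 0, "fingers": 0}, {"tx": 0, "ty": 0, "tz": 0.02, "twist": 0, "fingers": 0}, {"tx": 0, "ty": 0, "tz": 0.04, "twist": 0, "fingers": 0}, {"tx": 0, "ty": 0, "tz": 0.06, "twist": 0, "fingers": 0}]'

```text
time_s: 10.85
tool_pos: [0.5212, 0.0976, 0.0047]
tool_rot: [-0.0, 0.709, 0.705, -0.0]
contact_force: [0.8, -0.1, -0.4]
finger_gap: 0.994
```

Request:
step_arm --steps '[{"tx": 0, "ty": 0, "tz": 0.01, "twist": 0, "fingers": 0}, {"tx": 0, "ty": 0, "tz": 0.02, "twist": 0, "fingers": 0}, {"tx": 0, "ty": 0, "tz": 0.02, "twist": 0, "fingers": 0}]'

```text
time_s: 11.1
tool_pos: [0.5207, 0.0977, -0.0014]
tool_rot: [-0.001, 0.709, 0.705, -0.001]
contact_force: [0.2, -0.3, -0.2]
finger_gap: 0.998
```

TCP reads −0.001 with no contact, though the rack floor is at 0.010, so the height offset is confirmed. A little lower, then close.

Request:
step_arm --steps '[{"tx": 0, "ty": 0, "tz": 0.008, "twist": 0, "fingers": 0}, {"tx": 0, "ty": 0, "tz": 0.016, "twist": 0, "fingers": 0}, {"tx": 0, "ty": 0, "tz": 0.024, "twist": 0, "fingers": 0}, {"tx": 0, "ty": 0, "tz": 0.024, "twist": 0, "fingers": 0}]'

```text
time_s: 11.43
tool_pos: [0.5211, 0.0976, -0.0082]
tool_rot: [-0.0, 0.709, 0.705, -0.0]
contact_force: [-0.2, -0.3, 0.2]
finger_gap: 1.002
```

Request:
step_arm --steps '[{"tx": 0, "ty": 0, "tz": 0, "twist": 0, "fingers": 0.45}, {"tx": 0, "ty": 0, "tz": 0, "twist": 0, "fingers": 0.45}, {"tx": 0, "ty": 0, "tz": 0, "twist": 0, "fingers": 0.45}, {"tx": 0, "ty": 0, "tz": 0, "twist": 0, "fingers": 0.45}, {"tx": 0, "ty": 0, "tz": 0, "twist": 0, "fingers": 0.45}]'

```text
time_s: 11.85
tool_pos: [0.5216, 0.0977, -0.0076]
tool_rot: [0.0, 0.709, 0.705, 0.0]
contact_force: [0.4, -0.7, 0.4]
finger_gap: 0.747
```

Request:
step_arm --steps '[{"tx": 0, "ty": 0, "tz": 0, "twist": 0, "fingers": 0.45}, {"tx": 0, "ty": 0, "tz": 0, "twist": 0, "fingers": 0.45}, {"tx": 0, "ty": 0, "tz": 0, "twist": 0, "fingers": 0.45}]'

```text
time_s: 12.1
tool_pos: [0.5215, 0.0977, -0.0076]
tool_rot: [0.0, 0.709, 0.705, 0.0]
contact_force: [-0.5, -1.1, 0.7]
finger_gap: 0.752
```

Request:
step_arm --steps '[{"tx": 0, "ty": 0, "tz": -0.06, "twist": 0, "fingers": 0.45}, {"tx": 0, "ty": 0, "tz": -0.18, "twist": 0, "fingers": 0.45}, {"tx": 0, "ty": 0, "tz": -0.3, "twist": 0, "fingers": 0.45}, {"tx": 0, "ty": 0, "tz": -0.4, "twist": 0, "fingers": 0.45}, {"tx": -0.05, "ty": 0, "tz": -0.4, "twist": 0, "fingers": 0.45}]'

```text
time_s: 12.52
tool_pos: [0.5252, 0.0875, 0.1186]
tool_rot: [0.003, 0.708, 0.707, 0.005]
contact_force: [1.2, 1.3, -1.5]
finger_gap: 0.751
```

Request:
step_arm --steps '[{"tx": -0.6, "ty": -0.06, "tz": 0, "twist": 0, "fingers": 0.45}, {"tx": -0.6, "ty": -0.06, "tz": 0, "twist": 0, "fingers": 0.45}, {"tx": -0.6, "ty": -0.06, "tz": 0, "twist": 0, "fingers": 0.45}, {"tx": -0.6, "ty": -0.06, "tz": 0, "twist": 0, "fingers": 0.45}, {"tx": -0.6, "ty": -0.06, "tz": 0, "twist": 0, "fingers": 0.45}]'

```text
time_s: 12.93
tool_pos: [0.5002, -0.1053, 0.1117]
tool_rot: [0.001, 0.712, 0.702, -0.002]
contact_force: [0.6, -0.7, -2.7]
finger_gap: 0.751
```

Request:
step_arm --steps '[{"tx": -0.6, "ty": -0.05, "tz": 0, "twist": 0, "fingers": 0.45}, {"tx": -0.6, "ty": -0.05, "tz": 0, "twist": 0, "fingers": 0.45}, {"tx": -0.6, "ty": -0.05, "tz": 0, "twist": 0, "fingers": 0.45}, {"tx": -0.6, "ty": -0.05, "tz": 0, "twist": 0, "fingers": 0.45}, {"tx": -0.6, "ty": -0.05, "tz": 0, "twist": 0, "fingers": 0.45}]'

```text
time_s: 13.35
tool_pos: [0.4831, -0.2853, 0.1115]
tool_rot: [0.001, 0.712, 0.702, -0.002]
contact_force: [-0.9, -0.0, -2.1]
finger_gap: 0.75
```

Request:
step_arm --steps '[{"tx": -0.02, "ty": 0, "tz": 0.08, "twist": 0, "fingers": 0.45}, {"tx": -0.02, "ty": 0, "tz": 0.16, "twist": 0, "fingers": 0.45}, {"tx": -0.02, "ty": 0, "tz": 0.2, "twist": 0, "fingers": 0.45}, {"tx": -0.02, "ty": 0, "tz": 0.2, "twist": 0, "fingers": 0.45}, {"tx": -0.02, "ty": 0, "tz": 0.2, "twist": 0, "fingers": 0.45}]'

```text
time_s: 13.77
tool_pos: [0.4857, -0.282, 0.0518]
tool_rot: [-0.001, 0.709, 0.705, -0.0]
contact_force: [0.2, 0.9, -1.0]
finger_gap: 0.753
```

Request:
step_arm --steps '[{"tx": 0, "ty": 0, "tz": 0, "twist": 0, "fingers": 0.45}, {"tx": 0, "ty": 0, "tz": 0, "twist": 0, "fingers": 0.45}]'

```text
time_s: 13.93
tool_pos: [0.4873, -0.2831, 0.0539]
tool_rot: [0.001, 0.709, 0.705, 0.0]
contact_force: [0.5, 0.1, -1.9]
finger_gap: 0.749
```

Request:
step_arm --steps '[{"tx": -0.02, "ty": 0, "tz": 0.02, "twist": 0, "fingers": 0.45}, {"tx": -0.02, "ty": 0, "tz": 0.04, "twist": 0, "fingers": 0.45}, {"tx": -0.02, "ty": 0, "tz": 0.055, "twist": 0, "fingers": 0.45}, {"tx": -0.02, "ty": 0, "tz": 0.062, "twist": 0, "fingers": 0.45}, {"tx": -0.02, "ty": 0, "tz": 0.066, "twist": 0, "fingers": 0.45}]'

```text
time_s: 14.35
tool_pos: [0.4853, -0.2889, 0.0324]
tool_rot: [-0.001, 0.709, 0.705, -0.0]
contact_force: [-4.8, 2.1, 7.8]
finger_gap: 0.749
```

Request:
step_arm --steps '[{"tx": 0, "ty": 0, "tz": 0.003, "twist": 0, "fingers": 0.45}, {"tx": 0, "ty": 0, "tz": 0.003, "twist": 0, "fingers": 0.45}]'

```text
time_s: 14.52
tool_pos: [0.4855, -0.289, 0.0324]
tool_rot: [-0.0, 0.709, 0.705, -0.001]
contact_force: [-3.0, 1.0, 4.8]
finger_gap: 0.755
```

Request:
step_arm --steps '[{"tx": 0, "ty": 0, "tz": 0, "twist": 0, "fingers": 0.1}, {"tx": 0, "ty": 0, "tz": 0, "twist": 0, "fingers": 0.1}, {"tx": 0, "ty": 0, "tz": 0, "twist": 0, "fingers": 0.1}, {"tx": 0, "ty": 0, "tz": 0, "twist": 0, "fingers": 0.1}]'

```text
time_s: 14.85
tool_pos: [0.4863, -0.289, 0.0316]
tool_rot: [0.0, 0.709, 0.705, 0.0]
contact_force: [-0.4, 0.5, 0.9]
finger_gap: 0.885
```

Request:
step_arm --steps '[{"tx": 0, "ty": 0, "tz": -0.06, "twist": 0, "fingers": 0.1}, {"tx": 0, "ty": 0, "tz": -0.18, "twist": 0, "fingers": 0.1}, {"tx": 0, "ty": 0, "tz": -0.3, "twist": 0, "fingers": 0.1}, {"tx": 0, "ty": 0, "tz": -0.38, "twist": 0, "fingers": 0.1}, {"tx": 0.1, "ty": 0, "tz": -0.38, "twist": 0, "fingers": 0}]'

```text
time_s: 15.27
tool_pos: [0.4886, -0.267, 0.1514]
tool_rot: [0.006, 0.712, 0.702, 0.0]
contact_force: [1.0, -1.1, -0.5]
finger_gap: 0.924
```

Request:
step_arm --steps '[{"tx": 0.65, "ty": 0.05, "tz": 0, "twist": 0, "fingers": 0}, {"tx": 0.65, "ty": 0.05, "tz": 0, "twist": 0, "fingers": 0}, {"tx": 0.65, "ty": 0.05, "tz": 0, "twist": 0, "fingers": 0}, {"tx": 0.65, "ty": 0.05, "tz": 0, "twist": 0, "fingers": 0}, {"tx": 0.65, "ty": 0.05, "tz": 0, "twist": 0, "fingers": 0}]'

```text
time_s: 15.68
tool_pos: [0.5025, -0.0595, 0.146]
tool_rot: [0.0, 0.708, 0.706, 0.001]
contact_force: [0.6, -0.2, 0.6]
finger_gap: 0.998
```

Request:
step_arm --steps '[{"tx": 0.65, "ty": 0.05, "tz": 0, "twist": 0, "fingers": 0}, {"tx": 0.65, "ty": 0.05, "tz": 0, "twist": 0, "fingers": 0}, {"tx": 0.65, "ty": 0.05, "tz": 0, "twist": 0, "fingers": 0}, {"tx": 0.65, "ty": 0.05, "tz": 0, "twist": 0, "fingers": 0}, {"tx": 0.65, "ty": 0.05, "tz": 0, "twist": 0, "fingers": 0}]'

```text
time_s: 16.1
tool_pos: [0.5182, 0.1356, 0.1461]
tool_rot: [-0.0, 0.708, 0.706, 0.001]
contact_force: [0.9, 1.1, 0.3]
finger_gap: 1.001
```

Request:
step_arm --steps '[{"tx": 0.65, "ty": 0.03, "tz": 0, "twist": 0, "fingers": 0}, {"tx": 0.65, "ty": 0.03, "tz": 0, "twist": 0, "fingers": 0}, {"tx": 0.65, "ty": 0.03, "tz": 0, "twist": 0, "fingers": 0}, {"tx": 0.65, "ty": 0.03, "tz": 0, "twist": 0, "fingers": 0}, {"tx": 0.65, "ty": 0.03, "tz": 0, "twist": 0, "fingers": 0}]'

```text
time_s: 16.52
tool_pos: [0.5277, 0.3303, 0.1455]
tool_rot: [-0.001, 0.708, 0.706, 0.001]
contact_force: [-0.1, 0.1, -0.3]
finger_gap: 0.998
```

Run:
```python
from h import *
print(r.read_state()["tool_pos"])
c=r.calibration("wrist");im=r.capture("wrist")
for n,X in dict(jar=(.535,.387,.09),loaf=(.528,.293,.056)).items():
    p=proj(c,X);print(n,p);cv2.drawMarker(im,tuple(int(q) for q in p),(0,255,0),0,15)
t=r.capture("top")
a=cv2.convertScaleAbs(im[60:300,200:440],alpha=1.5); b=cv2.convertScaleAbs(cv2.resize(t[150:270,440:560],None,fx=3.33,fy=3.33),alpha=1.7)
cv2.imwrite("pics/w2.png",np.hstack([cv2.resize(a,(400,400)),cv2.resize(b,(400,400))]))
```

```text
[0.5277495  0.33034768 0.14551386]
jar [330.43817222 161.01218595]
loaf [320.4381703  274.94458104]
```

View pics/w2.png

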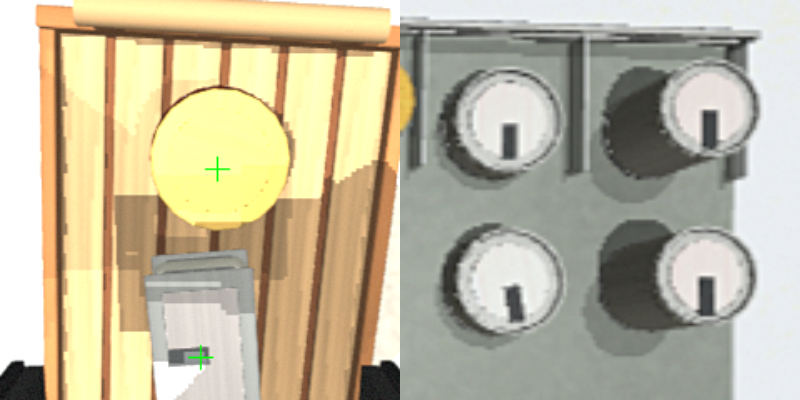

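Both packs set down line up with their likes: fish lids at (512,281) and (512,118), tall lids at (705,276) and (711,108), about 3 mm off. The jar lid at (220,158) is 10 crop px above its mark, so the jar is about 4 mm further out in y. The loaf is turned about +5°. I approach the jar with care over height.

Request:
step_arm --steps '[{"tx": 0.12, "ty": 0.02, "tz": 0, "twist": 0, "fingers": 0}, {"tx": 0.2, "ty": 0.028, "tz": 0, "twist": 0, "fingers": 0}, {"tx": 0.2, "ty": 0.028, "tz": 0.1, "twist": 0, "fingers": 0}, {"tx": 0.2, "ty": 0.028, "tz": 0.18, "twist": 0, "fingers": 0}, {"tx": 0.2, "ty": 0.028, "tz": 0.18, "twist": 0, "fingers": 0}]'

```text
time_s: 17.03
tool_pos: [0.5354, 0.3824, 0.0861]
tool_rot: [-0.0, 0.709, 0.705, -0.004]
contact_force: [-0.5, -1.2, -0.6]
finger_gap: 1.002
```

Request:
step_arm --steps '[{"tx": 0, "ty": 0, "tz": 0.05, "twist": 0, "fingers": 0}, {"tx": 0, "ty": 0, "tz": 0.1, "twist": 0, "fingers": 0}, {"tx": 0, "ty": 0, "tz": 0.12, "twist": 0, "fingers": 0}, {"tx": 0, "ty": 0, "tz": 0.12, "twist": 0, "fingers": 0}]'

```text
time_s: 17.37
tool_pos: [0.5372, 0.3843, 0.054]
tool_rot: [0.0, 0.71, 0.705, -0.001]
contact_force: [-0.3, -0.5, 0.2]
finger_gap: 0.997
```

Correct y to 0.390 (+0.0055) and x −0.001, and go down to about 0.030.

Request:
step_arm --steps '[{"tx": 0.018, "ty": -0.003, "tz": 0.02, "twist": 0, "fingers": 0}, {"tx": 0.018, "ty": -0.003, "tz": 0.04, "twist": 0, "fingers": 0}, {"tx": 0.018, "ty": -0.003, "tz": 0.06, "twist": 0, "fingers": 0}, {"tx": 0.018, "ty": -0.003, "tz": 0.07, "twist": 0, "fingers": 0}, {"tx": 0.018, "ty": -0.003, "tz": 0.077, "twist": 0, "fingers": 0}]'

```text
time_s: 17.78
tool_pos: [0.5366, 0.3908, 0.0319]
tool_rot: [0.0, 0.709, 0.705, -0.0]
contact_force: [-0.3, -0.3, 0.0]
finger_gap: 1.004
```

Request:
step_arm --steps '[{"tx": 0, "ty": 0, "tz": 0.008, "twist": 0, "fingers": 0}, {"tx": 0, "ty": 0, "tz": 0.016, "twist": 0, "fingers": 0}]'

```text
time_s: 17.95
tool_pos: [0.537, 0.3911, 0.0276]
tool_rot: [0.0, 0.709, 0.705, 0.0]
contact_force: [0.1, -0.0, -0.1]
finger_gap: 0.999
```

Run:
```python
from h import *
s=r.read_state();print(s["tool_pos"],s["contact_force"])
im=r.capture("scene")
w=cv2.convertScaleAbs(r.capture("wrist"),alpha=1.5)[150:470,160:480]
cv2.imwrite("pics/j1.png",np.hstack([cv2.resize(im[175:285,445:555],(400,400),interpolation=cv2.INTER_CUBIC),cv2.resize(w,(400,400))]))
```

```text
[0.53695902 0.39108488 0.02763052] [ 0.131742   -0.0335884  -0.06339542]
```

View pics/j1.png

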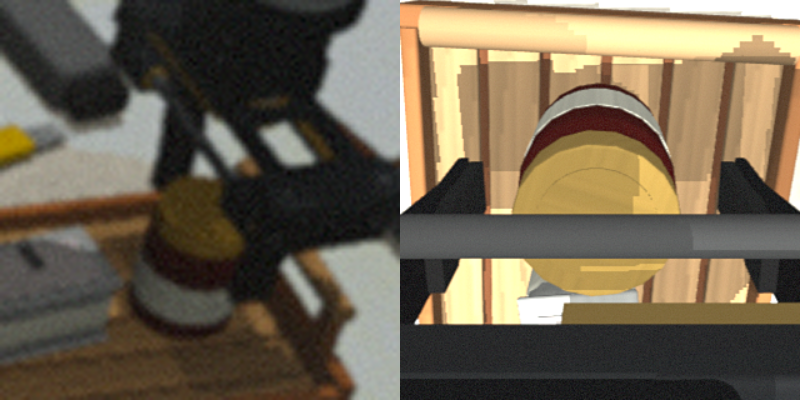

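The scene crop shows the near fingertip at about (262,295), by the middle of the jar, with the lid at (200,195) clear of the gripper. A few mm lower, then close.

Request:
step_arm --steps '[{"tx": 0, "ty": 0, "tz": 0.007, "twist": 0, "fingers": 0}, {"tx": 0, "ty": 0, "tz": 0.014, "twist": 0, "fingers": 0}, {"tx": 0, "ty": 0, "tz": 0.02, "twist": 0, "fingers": 0}]'

```text
time_s: 18.3
tool_pos: [0.5368, 0.391, 0.0216]
tool_rot: [0.0, 0.709, 0.705, 0.0]
contact_force: [0.9, -0.4, 0.1]
finger_gap: 1.003
```

Request:
step_arm --steps '[{"tx": 0, "ty": 0, "tz": 0, "twist": 0, "fingers": 0.5}, {"tx": 0, "ty": 0, "tz": 0, "twist": 0, "fingers": 0.5}, {"tx": 0, "ty": 0, "tz": 0, "twist": 0, "fingers": 0.5}, {"tx": 0, "ty": 0, "tz": 0, "twist": 0, "fingers": 0.5}, {"tx": 0, "ty": 0, "tz": 0, "twist": 0, "fingers": 0.5}]'

```text
time_s: 18.72
tool_pos: [0.5366, 0.3911, 0.0218]
tool_rot: [-0.0, 0.709, 0.705, -0.0]
contact_force: [-2.3, -0.4, 0.6]
finger_gap: 0.708
```

Request:
step_arm --steps '[{"tx": 0, "ty": 0, "tz": 0, "twist": 0, "fingers": 0.5}, {"tx": 0, "ty": 0, "tz": 0, "twist": 0, "fingers": 0.5}, {"tx": 0, "ty": 0, "tz": 0, "twist": 0, "fingers": 0.5}]'

```text
time_s: 18.97
tool_pos: [0.5365, 0.3912, 0.0218]
tool_rot: [-0.0, 0.709, 0.705, -0.0]
contact_force: [-0.5, -0.2, 0.8]
finger_gap: 0.682
```

The gap of 0.682 is 59 mm, so it holds the glass. I lift and carry.

Request:
step_arm --steps '[{"tx": 0, "ty": 0, "tz": -0.06, "twist": 0, "fingers": 0.5}, {"tx": 0, "ty": 0, "tz": -0.18, "twist": 0, "fingers": 0.5}, {"tx": 0, "ty": 0, "tz": -0.3, "twist": 0, "fingers": 0.5}, {"tx": 0, "ty": 0, "tz": -0.4, "twist": 0, "fingers": 0.5}, {"tx": -0.05, "ty": 0, "tz": -0.4, "twist": 0, "fingers": 0.5}]'

```text
time_s: 19.38
tool_pos: [0.5379, 0.3826, 0.149]
tool_rot: [-0.001, 0.708, 0.706, 0.006]
contact_force: [-0.1, 1.4, -1.4]
finger_gap: 0.681
```

Request:
step_arm --steps '[{"tx": -0.6, "ty": -0.05, "tz": 0, "twist": 0, "fingers": 0.5}, {"tx": -0.6, "ty": -0.05, "tz": 0, "twist": 0, "fingers": 0.5}, {"tx": -0.6, "ty": -0.05, "tz": 0, "twist": 0, "fingers": 0.5}, {"tx": -0.6, "ty": -0.05, "tz": 0, "twist": 0, "fingers": 0.5}, {"tx": -0.6, "ty": -0.05, "tz": 0, "twist": 0, "fingers": 0.5}]'

```text
time_s: 19.8
tool_pos: [0.5209, 0.1873, 0.1404]
tool_rot: [0.002, 0.712, 0.702, -0.003]
contact_force: [1.1, -1.0, -2.2]
finger_gap: 0.68
```

Request:
step_arm --steps '[{"tx": -0.6, "ty": -0.05, "tz": 0, "twist": 0, "fingers": 0.5}, {"tx": -0.6, "ty": -0.05, "tz": 0, "twist": 0, "fingers": 0.5}, {"tx": -0.6, "ty": -0.05, "tz": 0, "twist": 0, "fingers": 0.5}, {"tx": -0.6, "ty": -0.05, "tz": 0, "twist": 0, "fingers": 0.5}, {"tx": -0.6, "ty": -0.05, "tz": 0, "twist": 0, "fingers": 0.5}]'

```text
time_s: 20.22
tool_pos: [0.5033, 0.0076, 0.1411]
tool_rot: [0.001, 0.712, 0.702, -0.002]
contact_force: [0.7, -0.9, -2.1]
finger_gap: 0.677
```

Request:
step_arm --steps '[{"tx": -0.6, "ty": -0.05, "tz": 0, "twist": 0, "fingers": 0.5}, {"tx": -0.6, "ty": -0.05, "tz": 0, "twist": 0, "fingers": 0.5}, {"tx": -0.6, "ty": -0.05, "tz": 0, "twist": 0, "fingers": 0.5}, {"tx": -0.6, "ty": -0.05, "tz": 0, "twist": 0, "fingers": 0.5}, {"tx": -0.6, "ty": -0.05, "tz": 0, "twist": 0, "fingers": 0.5}]'

```text
time_s: 20.63
tool_pos: [0.4861, -0.172, 0.1412]
tool_rot: [0.001, 0.712, 0.702, -0.002]
contact_force: [-0.5, -1.7, -2.0]
finger_gap: 0.682
```

Request:
step_arm --steps '[{"tx": -0.085, "ty": -0.01, "tz": 0.05, "twist": 0, "fingers": 0.5}, {"tx": -0.085, "ty": -0.01, "tz": 0.13, "twist": 0, "fingers": 0.5}, {"tx": -0.085, "ty": -0.01, "tz": 0.2, "twist": 0, "fingers": 0.5}, {"tx": -0.085, "ty": -0.01, "tz": 0.22, "twist": 0, "fingers": 0.5}, {"tx": -0.085, "ty": -0.01, "tz": 0.22, "twist": 0, "fingers": 0.5}]'

```text
time_s: 21.05
tool_pos: [0.4833, -0.1882, 0.0737]
tool_rot: [-0.002, 0.709, 0.705, -0.001]
contact_force: [0.0, 0.6, -1.3]
finger_gap: 0.682
```

Request:
step_arm --steps '[{"tx": 0, "ty": 0, "tz": 0, "twist": 0, "fingers": 0.5}, {"tx": 0, "ty": 0, "tz": 0, "twist": 0, "fingers": 0.5}]'

```text
time_s: 21.22
tool_pos: [0.4863, -0.1891, 0.0771]
tool_rot: [0.001, 0.709, 0.705, 0.0]
contact_force: [-0.2, -0.3, -2.1]
finger_gap: 0.683
```

Down 15.3 mm and y −2 mm.

Request:
step_arm --steps '[{"tx": -0.007, "ty": 0, "tz": 0.02, "twist": 0, "fingers": 0.5}, {"tx": -0.007, "ty": 0, "tz": 0.035, "twist": 0, "fingers": 0.5}, {"tx": -0.007, "ty": 0, "tz": 0.045, "twist": 0, "fingers": 0.5}, {"tx": -0.007, "ty": 0, "tz": 0.049, "twist": 0, "fingers": 0.5}, {"tx": -0.007, "ty": 0, "tz": 0.049, "twist": 0, "fingers": 0.5}]'

```text
time_s: 21.63
tool_pos: [0.4851, -0.1914, 0.0617]
tool_rot: [0.0, 0.709, 0.705, -0.0]
contact_force: [-1.7, 1.2, 3.9]
finger_gap: 0.682
```

Request:
step_arm --steps '[{"tx": 0, "ty": 0, "tz": 0.003, "twist": 0, "fingers": 0.5}, {"tx": 0, "ty": 0, "tz": 0.003, "twist": 0, "fingers": 0.5}]'

```text
time_s: 21.8
tool_pos: [0.4851, -0.1915, 0.0616]
tool_rot: [0.0, 0.709, 0.705, -0.001]
contact_force: [-3.7, 0.0, 9.7]
finger_gap: 0.682
```

Request:
step_arm --steps '[{"tx": 0, "ty": 0, "tz": 0, "twist": 0, "fingers": 0.1}, {"tx": 0, "ty": 0, "tz": 0, "twist": 0, "fingers": 0.1}, {"tx": 0, "ty": 0, "tz": 0, "twist": 0, "fingers": 0.1}, {"tx": 0, "ty": 0, "tz": 0, "twist": 0, "fingers": 0.1}, {"tx": 0, "ty": 0, "tz": 0, "twist": 0, "fingers": 0.1}]'

```text
time_s: 22.22
tool_pos: [0.4851, -0.1912, 0.0599]
tool_rot: [-0.0, 0.709, 0.705, 0.0]
contact_force: [-0.7, -0.2, 1.1]
finger_gap: 0.884
```

Request:
step_arm --steps '[{"tx": 0, "ty": 0, "tz": -0.06, "twist": 0, "fingers": 0.1}, {"tx": 0, "ty": 0, "tz": -0.18, "twist": 0, "fingers": 0.1}, {"tx": 0, "ty": 0, "tz": -0.28, "twist": 0, "fingers": 0.1}, {"tx": 0, "ty": 0, "tz": -0.28, "twist": 0, "fingers": 0.1}, {"tx": 0.1, "ty": 0, "tz": -0.28, "twist": 0, "fingers": 0}]'

```text
time_s: 22.63
tool_pos: [0.4862, -0.168, 0.1458]
tool_rot: [0.003, 0.712, 0.702, -0.0]
contact_force: [-0.4, -0.6, 0.3]
finger_gap: 0.924
```

Request:
step_arm --steps '[{"tx": 0.65, "ty": 0.06, "tz": 0, "twist": 0, "fingers": 0}, {"tx": 0.65, "ty": 0.06, "tz": 0, "twist": 0, "fingers": 0}, {"tx": 0.65, "ty": 0.06, "tz": 0, "twist": 0, "fingers": 0}, {"tx": 0.65, "ty": 0.06, "tz": 0, "twist": 0, "fingers": 0}, {"tx": 0.65, "ty": 0.06, "tz": 0, "twist": 0, "fingers": 0}]'

```text
time_s: 23.05
tool_pos: [0.5043, 0.0381, 0.1441]
tool_rot: [-0.0, 0.708, 0.706, 0.001]
contact_force: [0.3, 0.5, -0.1]
finger_gap: 0.999
```

Request:
step_arm --steps '[{"tx": 0.65, "ty": 0.06, "tz": 0, "twist": 0, "fingers": 0}, {"tx": 0.65, "ty": 0.06, "tz": 0, "twist": 0, "fingers": 0}, {"tx": 0.65, "ty": 0.06, "tz": 0, "twist": 0, "fingers": 0}, {"tx": 0.65, "ty": 0.06, "tz": 0, "twist": 0, "fingers": 0}, {"tx": 0.65, "ty": 0.06, "tz": 0, "twist": 0, "fingers": 0}]'

```text
time_s: 23.47
tool_pos: [0.523, 0.233, 0.1439]
tool_rot: [-0.001, 0.708, 0.706, 0.001]
contact_force: [0.3, -0.2, 0.5]
finger_gap: 0.996
```

Run:
```python
from h import *
print(r.read_state()["tool_pos"])
c=r.calibration("wrist");im=r.capture("wrist")
for n,X in dict(loaf=(.528,.293,.056)).items():
    p=proj(c,X);print(n,p);cv2.drawMarker(im,tuple(int(q) for q in p),(0,255,0),0,15)
t=r.capture("top")
a=cv2.convertScaleAbs(im[20:300,180:460],alpha=1.1); b=cv2.convertScaleAbs(cv2.resize(t[150:270,350:470],None,fx=3.33,fy=3.33),alpha=1.7)
cv2.imwrite("pics/w3.png",np.hstack([cv2.resize(a,(400,400)),cv2.resize(b,(400,400))]))
```

```text
[0.52301373 0.23299265 0.14385816]
loaf [326.34763234 152.83552206]
```

View pics/w3.png

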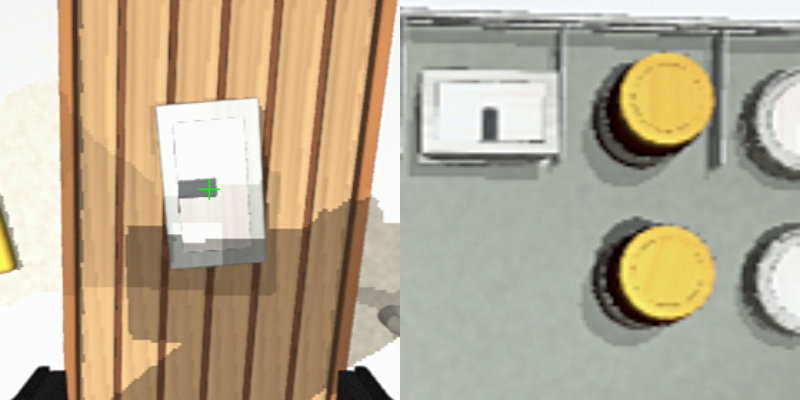

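The jars line up, lids at (667,98) and (667,273). The loaf lid's centre is at (213,184) with about +3.5° of yaw, so the loaf is near (0.530, 0.295).

Request:
step_arm --steps '[{"tx": 0.12, "ty": 0.02, "tz": 0, "twist": -0.039, "fingers": 0}, {"tx": 0.21, "ty": 0.02, "tz": 0, "twist": -0.039, "fingers": 0}, {"tx": 0.21, "ty": 0.02, "tz": 0.1, "twist": -0.039, "fingers": 0}, {"tx": 0.21, "ty": 0.02, "tz": 0.2, "twist": -0.039, "fingers": 0}, {"tx": 0.21, "ty": 0.02, "tz": 0.2, "twist": -0.039, "fingers": 0}]'

```text
time_s: 23.98
tool_pos: [0.5267, 0.2883, 0.078]
tool_rot: [-0.001, 0.687, 0.726, -0.005]
contact_force: [-0.3, -1.0, -1.8]
finger_gap: 1.002
```

Request:
step_arm --steps '[{"tx": 0, "ty": 0, "tz": 0.05, "twist": 0, "fingers": 0}, {"tx": 0, "ty": 0, "tz": 0.1, "twist": 0, "fingers": 0}, {"tx": 0, "ty": 0, "tz": 0.1, "twist": 0, "fingers": 0}, {"tx": 0, "ty": 0, "tz": 0.1, "twist": 0, "fingers": 0}]'

```text
time_s: 24.32
tool_pos: [0.5302, 0.2908, 0.0539]
tool_rot: [-0.0, 0.688, 0.726, -0.0]
contact_force: [-0.0, 0.4, -0.4]
finger_gap: 1.003
```

Request:
step_arm --steps '[{"tx": 0.014, "ty": 0, "tz": 0.06, "twist": 0, "fingers": 0}, {"tx": 0.014, "ty": 0, "tz": 0.12, "twist": 0, "fingers": 0}, {"tx": 0.014, "ty": 0, "tz": 0.17, "twist": 0, "fingers": 0}, {"tx": 0.014, "ty": 0, "tz": 0.19, "twist": 0, "fingers": 0}, {"tx": 0.014, "ty": 0, "tz": 0.19, "twist": 0, "fingers": 0}]'

```text
time_s: 24.73
tool_pos: [0.5293, 0.2949, -0.004]
tool_rot: [-0.0, 0.688, 0.726, -0.001]
contact_force: [-0.3, 0.1, 0.5]
finger_gap: 0.999
```

Request:
step_arm --steps '[{"tx": 0, "ty": 0, "tz": 0, "twist": 0, "fingers": 0}, {"tx": 0, "ty": 0, "tz": 0, "twist": 0, "fingers": 0.6}, {"tx": 0, "ty": 0, "tz": 0, "twist": 0, "fingers": 0.6}, {"tx": 0, "ty": 0, "tz": 0, "twist": 0, "fingers": 0.6}, {"tx": 0, "ty": 0, "tz": 0, "twist": 0, "fingers": 0.6}]'

```text
time_s: 25.15
tool_pos: [0.5303, 0.2959, -0.0023]
tool_rot: [0.0, 0.687, 0.726, 0.0]
contact_force: [1.2, 0.7, -0.2]
finger_gap: 0.781
```

Request:
step_arm --steps '[{"tx": 0, "ty": 0, "tz": 0, "twist": 0, "fingers": 0.6}, {"tx": 0, "ty": 0, "tz": 0, "twist": 0, "fingers": 0.6}, {"tx": 0, "ty": 0, "tz": 0, "twist": 0, "fingers": 0.6}, {"tx": 0, "ty": 0, "tz": 0, "twist": 0, "fingers": 0.6}]'

```text
time_s: 25.48
tool_pos: [0.5296, 0.2957, -0.0028]
tool_rot: [-0.0, 0.687, 0.726, -0.0]
contact_force: [-1.1, -1.0, 1.9]
finger_gap: 0.596
```

The gap of 0.596 is 52 mm, so the tin is held.

Request:
step_arm --steps '[{"tx": 0, "ty": 0, "tz": -0.06, "twist": 0, "fingers": 0.6}, {"tx": 0, "ty": 0, "tz": -0.18, "twist": 0, "fingers": 0.6}, {"tx": 0, "ty": 0, "tz": -0.3, "twist": 0.02, "fingers": 0.6}, {"tx": 0, "ty": 0, "tz": -0.38, "twist": 0.039, "fingers": 0.6}, {"tx": -0.05, "ty": 0, "tz": -0.38, "twist": 0.039, "fingers": 0.6}]'

```text
time_s: 25.9
tool_pos: [0.5324, 0.2868, 0.117]
tool_rot: [0.0, 0.708, 0.706, 0.005]
contact_force: [0.6, 0.8, -2.0]
finger_gap: 0.594
```

Request:
step_arm --steps '[{"tx": -0.6, "ty": -0.07, "tz": 0, "twist": 0, "fingers": 0.6}, {"tx": -0.6, "ty": -0.07, "tz": 0, "twist": 0, "fingers": 0.6}, {"tx": -0.6, "ty": -0.07, "tz": 0, "twist": 0, "fingers": 0.6}, {"tx": -0.6, "ty": -0.07, "tz": 0, "twist": 0, "fingers": 0.6}, {"tx": -0.6, "ty": -0.07, "tz": 0, "twist": 0, "fingers": 0.6}]'

```text
time_s: 26.32
tool_pos: [0.5075, 0.0923, 0.1097]
tool_rot: [0.001, 0.712, 0.702, -0.003]
contact_force: [1.5, -0.9, -2.4]
finger_gap: 0.597
```

Request:
step_arm --steps '[{"tx": -0.6, "ty": -0.07, "tz": 0, "twist": 0, "fingers": 0.6}, {"tx": -0.6, "ty": -0.07, "tz": 0, "twist": 0, "fingers": 0.6}, {"tx": -0.6, "ty": -0.07, "tz": 0, "twist": 0, "fingers": 0.6}, {"tx": -0.6, "ty": -0.07, "tz": 0, "twist": 0, "fingers": 0.6}, {"tx": -0.6, "ty": -0.07, "tz": 0, "twist": 0, "fingers": 0.6}]'

```text
time_s: 26.73
tool_pos: [0.4843, -0.0871, 0.1103]
tool_rot: [0.001, 0.712, 0.702, -0.002]
contact_force: [0.3, -1.0, -3.1]
finger_gap: 0.593
```

Request:
step_arm --steps '[{"tx": -0.04, "ty": -0.008, "tz": 0.08, "twist": 0, "fingers": 0.6}, {"tx": -0.04, "ty": -0.008, "tz": 0.15, "twist": 0, "fingers": 0.6}, {"tx": -0.04, "ty": -0.008, "tz": 0.19, "twist": 0, "fingers": 0.6}, {"tx": -0.04, "ty": -0.008, "tz": 0.19, "twist": 0, "fingers": 0.6}, {"tx": -0.04, "ty": -0.008, "tz": 0.19, "twist": 0, "fingers": 0.6}]'

```text
time_s: 27.15
tool_pos: [0.4836, -0.0899, 0.0537]
tool_rot: [-0.001, 0.709, 0.705, -0.0]
contact_force: [0.0, -0.4, -2.0]
finger_gap: 0.596
```

Request:
step_arm --steps '[{"tx": 0, "ty": 0, "tz": 0, "twist": 0, "fingers": 0.6}, {"tx": 0, "ty": 0, "tz": 0, "twist": 0, "fingers": 0.6}]'

```text
time_s: 27.32
tool_pos: [0.4852, -0.0906, 0.0553]
tool_rot: [0.001, 0.709, 0.705, 0.0]
contact_force: [0.2, 0.2, -2.3]
finger_gap: 0.595
```

Down 18 mm and y −1.5 mm.

Request:
step_arm --steps '[{"tx": -0.005, "ty": 0, "tz": 0.02, "twist": 0, "fingers": 0.6}, {"tx": -0.005, "ty": 0, "tz": 0.04, "twist": 0, "fingers": 0.6}, {"tx": -0.005, "ty": 0, "tz": 0.053, "twist": 0, "fingers": 0.6}, {"tx": -0.005, "ty": 0, "tz": 0.058, "twist": 0, "fingers": 0.6}, {"tx": -0.005, "ty": 0, "tz": 0.058, "twist": 0, "fingers": 0.6}]'

```text
time_s: 27.73
tool_pos: [0.4838, -0.0926, 0.0371]
tool_rot: [-0.0, 0.709, 0.705, -0.001]
contact_force: [-2.7, 0.4, 3.5]
finger_gap: 0.594
```

Request:
step_arm --steps '[{"tx": 0, "ty": 0, "tz": 0.003, "twist": 0, "fingers": 0.6}, {"tx": 0, "ty": 0, "tz": 0.003, "twist": 0, "fingers": 0.6}]'

```text
time_s: 27.9
tool_pos: [0.4838, -0.0926, 0.037]
tool_rot: [-0.0, 0.709, 0.705, -0.001]
contact_force: [-5.4, 0.3, 11.3]
finger_gap: 0.593
```

Contact. I release, rise, and move aside to clear the view.

Request:
step_arm --steps '[{"tx": 0, "ty": 0, "tz": 0, "twist": 0, "fingers": 0.15}, {"tx": 0, "ty": 0, "tz": 0, "twist": 0, "fingers": 0.15}, {"tx": 0, "ty": 0, "tz": 0, "twist": 0, "fingers": 0.15}, {"tx": 0, "ty": 0, "tz": 0, "twist": 0, "fingers": 0.15}, {"tx": 0, "ty": 0, "tz": 0, "twist": 0, "fingers": 0.15}]'

```text
time_s: 28.32
tool_pos: [0.484, -0.0925, 0.0357]
tool_rot: [-0.0, 0.709, 0.705, 0.0]
contact_force: [-0.2, -0.1, 0.2]
finger_gap: 0.826
```

Request:
step_arm --steps '[{"tx": 0, "ty": 0, "tz": -0.06, "twist": 0, "fingers": 0.15}, {"tx": 0, "ty": 0, "tz": -0.18, "twist": 0, "fingers": 0.15}, {"tx": 0, "ty": 0, "tz": -0.3, "twist": 0, "fingers": 0.15}, {"tx": 0, "ty": 0, "tz": -0.4, "twist": 0, "fingers": 0.15}, {"tx": 0.1, "ty": 0, "tz": -0.42, "twist": 0, "fingers": 0}]'

```text
time_s: 28.73
tool_pos: [0.4873, -0.0689, 0.1667]
tool_rot: [0.005, 0.713, 0.702, 0.001]
contact_force: [1.4, 0.5, 0.5]
finger_gap: 0.877
```

Request:
step_arm --steps '[{"tx": 0.65, "ty": 0.06, "tz": -0.05, "twist": 0, "fingers": 0}, {"tx": 0.65, "ty": 0.06, "tz": -0.05, "twist": 0, "fingers": 0}, {"tx": 0.65, "ty": 0.06, "tz": -0.05, "twist": 0, "fingers": 0}, {"tx": 0.65, "ty": 0.06, "tz": -0.05, "twist": 0, "fingers": 0}, {"tx": 0.65, "ty": 0.06, "tz": -0.05, "twist": 0, "fingers": 0}]'

```text
time_s: 29.15
tool_pos: [0.5032, 0.1366, 0.1775]
tool_rot: [0.0, 0.708, 0.706, 0.001]
contact_force: [0.6, 0.3, 0.1]
finger_gap: 0.996
```

Request:
step_arm --steps '[{"tx": 0.3, "ty": 0, "tz": 0, "twist": 0, "fingers": 0}, {"tx": 0.3, "ty": 0, "tz": 0, "twist": 0, "fingers": 0}, {"tx": 0.3, "ty": 0, "tz": 0, "twist": 0, "fingers": 0}, {"tx": 0.3, "ty": 0, "tz": 0, "twist": 0, "fingers": 0}, {"tx": 0.3, "ty": 0, "tz": 0, "twist": 0, "fingers": 0}]'

```text
time_s: 29.57
tool_pos: [0.5038, 0.2223, 0.1764]
tool_rot: [-0.0, 0.709, 0.705, -0.0]
contact_force: [1.0, -1.0, 0.8]
finger_gap: 1.005
```

Run:
```python
from h import *
s=r.read_state();print(s["tool_pos"],s["time_s"],s["contact_force"])
a=cv2.imread("pics/top0.png");t=r.capture("top")
f=lambda i:cv2.convertScaleAbs(cv2.resize(i[150:290,335:565],None,fx=3,fy=3,interpolation=cv2.INTER_CUBIC),alpha=1.7)
print("old-row change px",[int((cv2.absdiff(a,t)[160:205,u-22:u+23].max(2)>40).sum()) for u in(376,429,471,532)])
cv2.imwrite("pics/end.png",f(t))
```

```text
[0.50377045 0.22230123 0.17641133] 29.5667 [ 0.99939766 -1.03296723  0.76773638]
old-row change px [0, 0, 0, 0]
```

View pics/end.png

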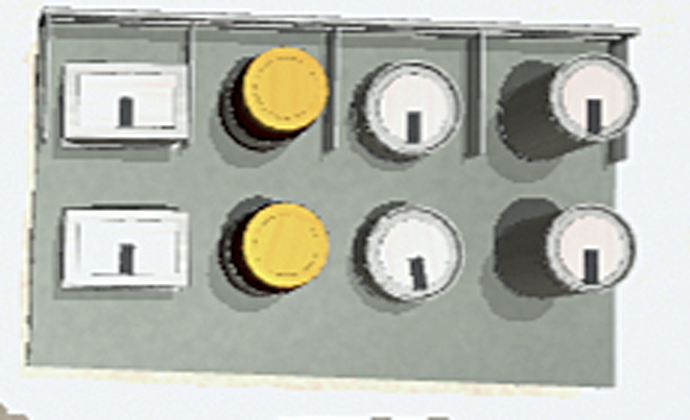

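The final view shows each new pack squarely behind its like: loaf (125,247), jar (285,247), fish (415,252), tall (592,249). The old row is unchanged. I hand in.

```bash
python3 -c "
from station import r
print(r.job_done())"
```

```text
the job is handed in; nothing more can be done
None
```

All four new packs now stand on the shelf behind their likes, in the order loaf, jar, fish, tall. I handed the job in at about 29.6 s of the 106 s allowed; no verdict was reported.

- **Final top view:** the new packs are in line with the old row to about 3 mm and roughly 98–100 mm behind it. The loaf tin looks parallel to its like. The old-row areas show no pixels changed from the first picture. The arm stood clear with no contact force.
- **Setting down:** each pack was lowered until the force reading showed contact, then released. No wrist force I read went above about 13 N, though I only saw the values at the end of each move.
- **What disagreed:** the fingertips sat about 30 mm higher than the reported tool position. Because of that, the first try at the fish tin closed above its lid without touching it. The scene camera showed this, and a second, lower grasp held. For the rest I allowed for the offset and used the reported heights only as differences.

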